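# Spare a bearer from under the carton and set the tray on its own pair

### The job

The white carton rests on three flat steel bars, one more than it needs. Pull the middle bar out by the end that sticks out, without shifting the carton, put it down clear of the carton and let go; then take it again at its middle, lift it and lay it flat beside the lone bar, parallel and level end to end with it and about 80 mm away from it (centre to centre). Leave it there and set the wooden tray crosswise on that pair of bars so that both carry it clear of the bench; leave the lone bar, the hand stamp and the marker pen where they are.

Things in the scene. Friction and masses are not known exactly. Their poses are not given: they have to be found in the camera images.
- carton: closed white carton, 150 (x) x 225 (y) x 44 mm, about 0.5 kg (may vary by a third), resting loose on three bars lying along its x. The outer two, 85 mm either side of its middle, are screwed to the bench, and in front of the carton each has a stop pin, 8 mm thick and 10 mm high, that keeps the carton from following the drawn bar; origin at the centre of its underside, 10 mm above the bench. Its -x side faces roughly to the robot, and the middle bar sticks out there
- bar_middle_centre (a point): the middle of the three bars under the carton, the only loose one and the one to draw out: flat steel bar 180 x 24 x 10 mm, 0.33 kg; point at its centre, 5 mm above its underside; x along the bar, y across it, z up. About 65 to 77 mm of its -x end sticks out from the carton towards the robot; it draws out in its own -x direction with a few newtons, and is clear of the carton after about 105 to 120 mm
- bar_lone_centre (a point): the lone bar lying loose on the bench: flat steel bar 180 x 24 x 10 mm, 0.33 kg; point at its centre, 5 mm above its underside; x along the bar, y across it, z up. The free room for the second bar is on the side towards the tray
- tray_grip (a point): loose plywood tray, 130 (x) x 72 (y) mm, walls 24 mm high, 0.25 kg, with an upright grip board 8 mm thick and 84 mm long along its x in the middle, topped by a round rail 12 mm in diameter and 76 mm long. The point is at the middle of the grip, 56 mm above the tray's flat underside and 8 mm below the top of the rail; z up. To start with it stands on the bench, its x roughly along the lone bar; at the end its x lies across the bars
- stamp: bystander: hand stamp with a wooden handle, 26 x 50 x 74 mm, standing; origin at the centre of its underside
- marker: bystander: white marker pen with a black cap lying flat, 17 x 135 x 16 mm; origin at the centre of its underside

How it is judged:
On the way, in this order (a step that is already met when the one before it is completed fails the run):
1. the middle bar has been drawn out and lies flat on the bench, released, its centre at least 168 mm from the carton's centre and not touching the carton (horizontal distance between bar_middle_centre and carton above 0.168 m and contact force between bar_middle and carton below 0.01 N and height (world z) of bar_middle_centre below 0.009 m and linear speed of bar_middle below 0.02 m/s and contact force between the fingers and bar_middle below 0.1 N), for 0.2 s.
2. it is held again within about 40 mm of its middle and lifted with its middle more than 25 mm above the bench (height (world z) of bar_middle_centre above 0.025 m and contact force between the fingers and bar_middle above 1 N and distance between the grasp point and bar_middle_centre below 0.045 m), for 0.1 s.
3. it lies flat, released, parallel (within 0.15 rad) beside the lone bar, centres 60 to 100 mm apart, ends level within 30 mm (horizontal distance between bar_middle_centre and bar_lone_centre between 0.06 and 0.1 m and angle between the x axis of bar_middle_centre and the x axis of bar_lone_centre, either way round below 0.15 rad and x of bar_middle_centre in the frame of bar_lone_centre between -0.03 and 0.03 m and height (world z) of bar_middle_centre below 0.009 m and angle between bar_middle_centre's own z axis and vertical below 0.05 rad and linear speed of bar_middle below 0.02 m/s and contact force between the fingers and bar_middle below 0.1 N), for 0.2 s.
At the end, for the whole second after the job is handed in: The drawn bar lies flat beside the lone bar, parallel within 0.15 rad, centres 60 to 100 mm apart, ends level within 30 mm; the tray rests level on both, off the bench, its length across them within 0.35 rad; the carton is at rest within 12 mm of its start (horizontal distance between bar_middle_centre and bar_lone_centre between 0.06 and 0.1 m and angle between the x axis of bar_middle_centre and the x axis of bar_lone_centre, either way round below 0.15 rad and x of bar_middle_centre in the frame of bar_lone_centre between -0.03 and 0.03 m and height (world z) of bar_middle_centre below 0.009 m and angle between each of bar_middle_centre, tray_grip's own z axis and vertical below 0.05 rad and contact force between tray and bar_middle above 0.2 N and contact force between tray and bar_lone above 0.2 N and height (world z) of tray_grip between 0.063 and 0.069 m and angle between the x axis of tray_grip and the y axis of bar_lone_centre, either way round below 0.35 rad and linear speed of each of tray, carton below 0.02 m/s and distance of carton from where it was at the start of the episode below 0.012 m); the robot touches nothing.
It fails at once if the carton is shifted more than 12 mm or tipped (distance of carton from where it was at the start of the episode above 0.012 m or angle between carton's own z axis and vertical above 0.06 rad).
It fails at once if the lone bar is moved more than 25 mm (distance of bar_lone_centre from where it was at the start of the episode above 0.025 m).
It fails at once if the stamp or the marker pen is moved more than 20 mm (distance of any of stamp, marker from where it was at the start of the episode above 0.02 m).
It also fails if it takes over 64 s, if anything falls off the work surface, if the arm or the gripper's body presses on something with over 40 N, if the wrist force passes 120 N, or if a joint passes its speed limit or range.

### The arm

A 6-joint arm with a two-finger parallel gripper is mounted at the origin on the work surface; the furniture and walls round the work are solid. World frame = base frame: x ahead of the robot, y to its left, z up, the work surface at z = 0. Lengths are in m, angles in rad, forces in N, time in s.
With the tool pointing down it reaches from about 0.35 to 0.925 m from the base axis. Payload 6.4 kg.
Tool frame: the origin (TCP) lies at the very end of the fingers, on their centre line; the grasp point (between the pads) lies 19 mm behind it; x points along the fingers, z is the direction in which the jaws open and shut, and the axes are right-handed (so a half turn about x gives the same grasp; the last joint's range is limited). The gripper opens to 94 mm and grips with 3 to 60 N. Pads are 16 mm wide; open, the fingers measure 119 mm over their backs; the gripper's body (75 mm by 177 mm) begins 78 mm behind the grasp point.
Start: joints at [1.129, 0.245, 1.558, -0, 1.339, -0.174], TCP at [0.172, 0.627, 0.205] pointing down, gripper open.
Joint ranges: [-3.13, 3.13], [-1.02, 2.26], [0.13, 2.54], [-0.95, 4.09], [0.21, 2.88], [-2.74, 2.74]. Speed limits (rad/s): [2.57, 2.57, 3.14, 3.14, 3.14, 3.14].

### API

Orientations are given as a unit quaternion [x, y, z, w].
In Python, from cell import sense, read_camera, camera_model, sign_off gives the robot as it stands. The module is installed in compiled form; this text tells all that it offers.
- The arm moves only by the tool play_rows, never from a script. Its argument "rows" is a list of rows, each a list of 2 entries, a list of its own where there are three numbers: the shift along the tool's x, y, z in mm, then the turn about the tool's x in degrees. A call has 1 to 5 rows; each row is the pose to reach, as a shift and turn from the pose commanded when the call began, along the tool's axes at that moment; what a row does not reach only later rows make up. A row lasts 1/12 s, in which the tool goes at most 41.7 mm and 7.16 degrees, less where a joint would pass 70% of its speed; a pose out of reach is approached as far as the arm can. A call with a gripper value outside its range is refused whole. "hand" is the closure, from -1 (fully open) to 1 (shut), set as the call begins (left out, the last holds). The fingers move at their own pace and stop on an object; the grip force is fixed at half the most. Time passes only in rows, so rows that repeat a pose let the fingers close. It gives the time, the measured TCP pose, the force and the opening at its end, in the units of the state.
- sense(): the state, without advancing time (a new reading comes with each control period).
- read_camera(name): name is "scene" or "top" or "wrist"; returns the picture (384x512x3 uint8, red, green, blue); there is no depth.
- camera_model(name): a dict with "fov_y" (degrees; the focal length in pixels is half the picture's height over the tangent of half this angle, whatever the lens; pixels are square), "cx", "cy" (the principal point, pixels), "dist_coeffs" ([k1, k2, p1, p2, k3] as OpenCV has them; the pictures are not rectified), "R" (3x3) and "t" (3): a world point X has camera coordinates R X + t. Camera axes: x right, y down, z forward; pixel columns grow to the right and rows downward; lengths in m; the calibration is good to about 2 mm. A picture is of the moment at which its call begins: read the wrist's pose just before it. camera_model takes no time and is no camera call; for the wrist camera it gives the pose at the moment of the call.
- sign_off(): hands the job in, once; it reports no verdict.
The state is a dict: "clock": time; "q": joint angles; "qd": joint speeds; "effort": joint torques, N m; "tcp_pos": TCP position; "ee_rot": TCP orientation; "contact_force": force on the tool from outside, world axes, zero at the start; "wrist_torque": the same for the moment, N m; "finger_gap": finger opening in m.
Only numpy, scipy, OpenCV 4.12 (cv2) and the standard library are available. Lean on these libraries where they do the work, as an engineer would, in place of code of your own. Each camera call takes 0.05 s, during which the arm holds its last target. There are 200 camera calls.

## Working session

There is one attempt and no reset: what is moved stays moved. The work goes in short steps, Python scripts to look and compute and a tool call to move; the robot and the scene stay as the last step left them, time stands still between calls to the robot, and variables do not carry over. Pictures are saved under pics/ and viewed, about 8 in all and at most 12, crops included, and the job is handed in when it is done.

Besides the shell and the picture viewer there is one more tool, called after ">>>" as name(argument=value, ...), one argument or row to a line, values as JSON. play_rows: Moves the arm, as the interface text tells. Its arguments: {"type":"object","properties":{"rows":{"type":"array"},"hand":{"type":"number"}},"required":["rows"]}

```bash
mkdir -p pics; cat > h.py <<'E'
import numpy as np, cv2
from cell import *
from scipy.spatial.transform import Rotation as Ro
def K(m):
    f=192/np.tan(np.radians(m["fov_y"])/2); return np.array([[f,0,m["cx"]],[0,f,m["cy"]],[0,0,1.]])
def world(m,uv,z):
    p=cv2.undistortPoints(np.array(uv,float).reshape(-1,1,2),K(m),np.array(m["dist_coeffs"],float)).reshape(-1,2)
    R=np.array(m["R"]);t=np.array(m["t"]);c=-R.T@t
    d=np.c_[p,np.ones(len(p))]@R
    z=np.broadcast_to(z,len(p))
    return c+d*((z-c[2])/d[:,2])[:,None]
def pix(m,X):
    r,_=cv2.Rodrigues(np.array(m["R"]));return cv2.projectPoints(np.array(X,float).reshape(-1,1,3),r,np.array(m["t"],float),K(m),np.array(m["dist_coeffs"],float))[0].reshape(-1,2)
def snap(n,f,crop=None,s=1):
    m=camera_model(n);im=read_camera(n)
    if crop: x0,y0,x1,y1=crop; im=im[y0:y1,x0:x1]
    im=cv2.resize(im,None,fx=s,fy=s,interpolation=cv2.INTER_CUBIC)
    cv2.imwrite("pics/"+f,im[:,:,::-1]);return m
def st():
    s=sense();R=Ro.from_quat(s["ee_rot"]).as_matrix()
    print(s["clock"],np.round(s["tcp_pos"],4),"gap",s["finger_gap"],"F",np.round(s["contact_force"],1));print(np.round(R,3));print(np.round(s["q"],3))
    return s,R
E
python3 - <<'E'
from h import *
st(); m=snap("top","top0.png",None,1.56); print(m); snap("scene","sc0.png",None,1.5)
E
```

```text
0.0 [0.1717 0.6263 0.2044] gap 0.09411208637343825 F [ 1.2 -0.2 -0.4]
[[-0.001 -0.964  0.265]
 [-0.002  0.265  0.964]
 [-1.     0.    -0.002]]
[ 1.129  0.246  1.559  0.     1.339 -0.174]
{'fov_y': 55.10978803905926, 'cx': 259.4766251415439, 'cy': 195.7598601939883, 'dist_coeffs': array([-0.12198731,  0.        ,  0.        ,  0.        ,  0.        ]), 'R': array([[-0.00826772, -0.9999572 , -0.00415229],
       [-0.9859059 ,  0.00884529, -0.16706679],
       [ 0.16709637,  0.00271251, -0.98593684]]), 't': array([0.32974203, 0.4952466 , 0.87907679])}
```

View pics/top0.png

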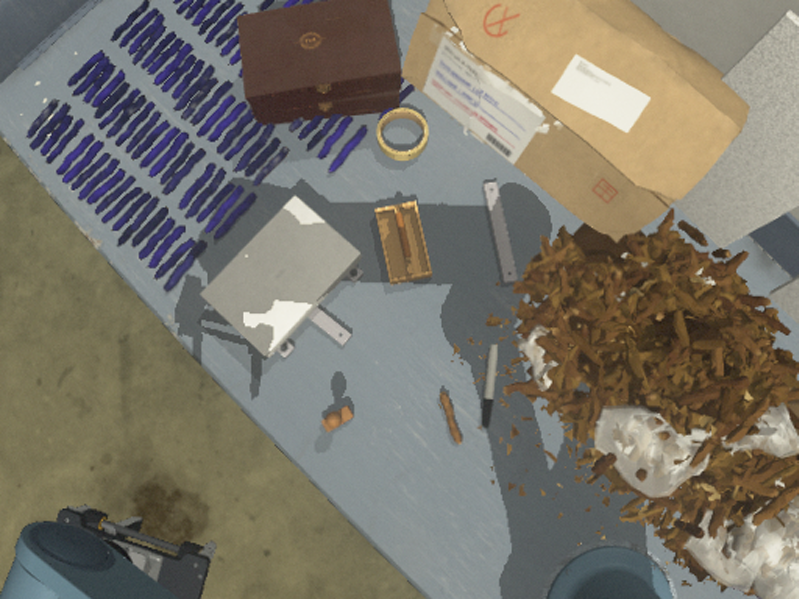

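View pics/sc0.png

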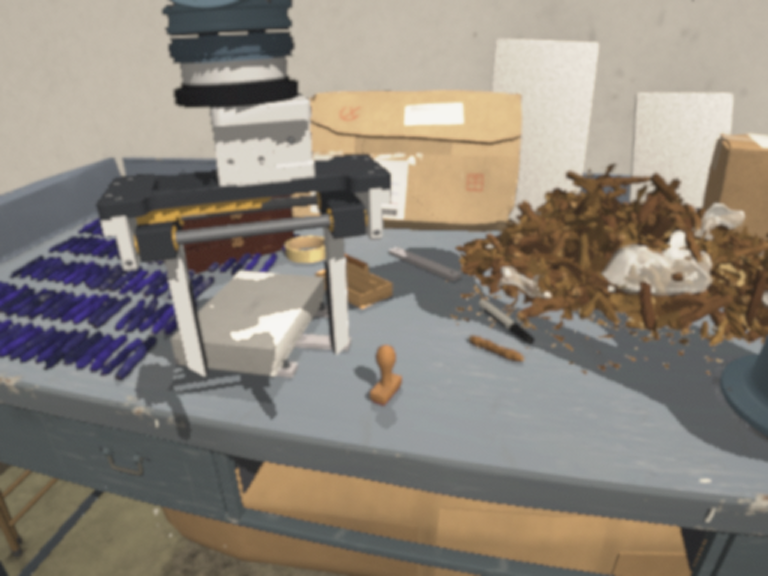

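The top view shows the carton at about (280,275), the middle bar's free end at (345,337), the tray at (403,243), and the lone bar running from (491,181) to (509,280). The stamp is at (338,415) and the marker at (490,385). I'll enlarge this area.

```bash
python3 - <<'E'
from h import *
m=snap("top","top1.png",(120,105,350,275),3.47)
E
```

```text
(no output)
```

View pics/top1.png

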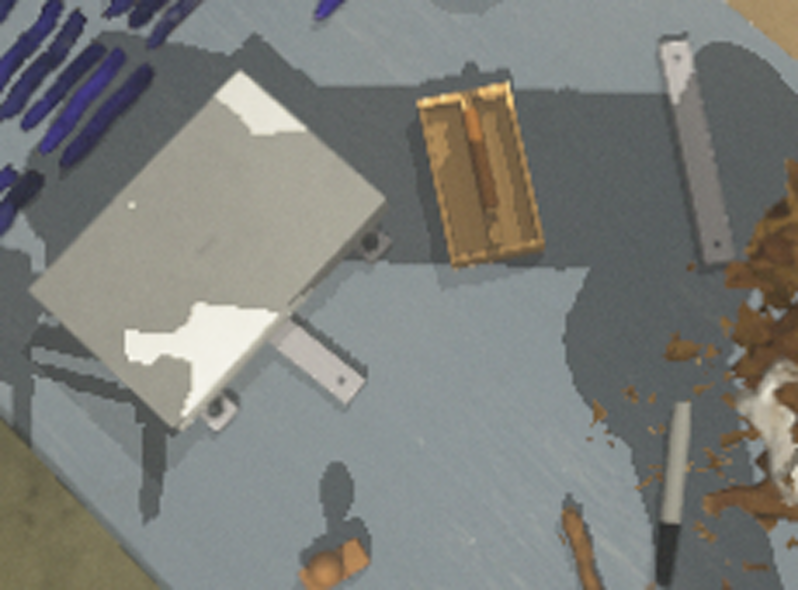

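```bash
python3 - <<'E'
from h import *
m=camera_model("top")
def W(p,z): return world(m,np.array(p)/3.47+[120,105],z)
np.set_printoptions(precision=4,suppress=True)
c=W([(240,70),(385,198),(180,430),(30,290)],.054);print("carton",c.mean(0),c, np.linalg.norm(np.diff(c,axis=0),axis=1))
d=c[1]-c[0];print("yaw(-x dir)",np.degrees(np.arctan2(d[1],d[0])), np.degrees(np.arctan2(*(c[2]-c[3])[1::-1])))
b=W([(366,376),(347,405),(293,318),(274,343)],.01);print("bar",b);e=(b[0]+b[1])/2;d=e-(b[2]+b[3])/2;print("end",e,np.degrees(np.arctan2(d[1],d[0])),np.linalg.norm(d))
l=W([(659,42),(689,40),(733,262),(704,266)],.01);print("lone",l.mean(0));d=l[2]+l[3]-l[0]-l[1];print(np.degrees(np.arctan2(d[1],d[0])),np.linalg.norm(d)/2)
t=W([(418,100),(510,84),(543,248),(454,265)],.024);print("tray",t.mean(0),t);d=t[2]+t[3]-t[0]-t[1];print(np.degrees(np.arctan2(d[1],d[0])),np.linalg.norm(d)/2)
print("rail",W([(477,95),(488,207)],.064))
print("marker",W([(683,404),(664,582)],.01),"stamp",W([(340,568)],.0))
E
```

```text
carton [0.5495 0.5247 0.054 ] [[0.6825 0.5054 0.054 ]
 [0.5827 0.3965 0.054 ]
 [0.4154 0.5413 0.054 ]
 [0.5175 0.6555 0.054 ]] [0.1477 0.2213 0.1532]
yaw(-x dir) -132.4979854946355 -131.77874797003295
bar [[0.4583 0.4135 0.01  ]
 [0.4368 0.4275 0.01  ]
 [0.5025 0.4687 0.01  ]
 [0.4837 0.4827 0.01  ]]
end [0.4476 0.4205 0.01  ] -129.5078861618889 0.07152318274130239
lone [0.6302 0.1617 0.01  ]
-171.38236265997512 0.1805197237222454
tray [0.6093 0.3268 0.024 ] [[0.6675 0.3744 0.024 ]
 [0.6796 0.3042 0.024 ]
 [0.5512 0.2812 0.024 ]
 [0.5389 0.3474 0.024 ]]
-169.01644155167264 0.13088993809606977
rail [[0.6569 0.3291 0.064 ]
 [0.5727 0.3219 0.064 ]]
marker [[0.4353 0.1787 0.01  ]
 [0.3055 0.1963 0.01  ]] stamp [[0.3174 0.4331 0.    ]]
```

The carton's yaw is about 48°, and the bar end is at (0.448,0.420). The lone bar is at (0.630,0.162) with yaw 8.6°, and the tray is at about (0.609,0.327) with yaw about 10°. I'm moving to above the bar end now.

```bash
cat >> h.py <<'E'
def go(x,y,z,yaw=None):
    """shift (tool axes, mm) and turn (deg) from the present pose"""
    s=sense();R=Ro.from_quat(s["ee_rot"]).as_matrix()
    cur=np.degrees(np.arctan2(R[1,2],R[0,2]))
    d=R.T@(np.array([x,y,z])-s["tcp_pos"])*1e3
    print("t",round(s["clock"],2),"tcp",np.round(s["tcp_pos"],4),"yaw",round(cur,1),"gap",round(s["finger_gap"],4),"F",np.round(s["contact_force"],1),
      "shift",np.round(d,1),"turn",None if yaw is None else round(-((yaw-cur+180)%360-180),1))
E
```

>>> play_rows(
  rows=[
    [[8, -38, -12], -7],
    [[16, -76, -25], -14],
    [[24, -114, -37], -21],
    [[32, -152, -50], -28],
    [[40, -190, -62], -35],
  ],
  hand=-1,
)

```text
clock: 0.57
tcp_pos: [0.3369, 0.5174, 0.1656]
ee_rot: [-0.577, 0.409, 0.577, 0.408]
contact_force: [-0.0, 0.2, 1.2]
finger_gap: 0.0941
```

```bash
python3 -c "
from h import *
go(.46,.434,.12,139.5)"
```

```text
t 0.57 tcp [0.3369 0.5174 0.1656] yaw 109.4 gap 0.0941 F [-0.   0.2  1.2] shift [  45.5  -88.4 -119.6] turn -30.1
```

>>> play_rows(
  rows=[
    [[11, -22, -30], -7],
    [[22, -44, -60], -14],
    [[34, -66, -90], -21],
    [[45, -88, -120], -28],
    [[45, -88, -120], -30],
  ],
)

```text
clock: 0.98
tcp_pos: [0.4617, 0.4294, 0.1183]
ee_rot: [-0.662, 0.249, 0.663, 0.246]
contact_force: [-0.7, -0.8, 0.7]
finger_gap: 0.094
```

>>> play_rows(
  rows=[
    [[0, 0, 0], 0],
  ],
)

```text
clock: 1.07
tcp_pos: [0.4592, 0.4322, 0.1198]
ee_rot: [-0.662, 0.249, 0.663, 0.248]
contact_force: [-0.0, 1.0, -0.4]
finger_gap: 0.094
```

```bash
python3 -c "
from h import *
go(.46,.434,.12,139.5)
m=snap('wrist','w0.png',None,1.5);print(m)"
```

```text
t 1.07 tcp [0.4592 0.4322 0.1198] yaw 138.9 gap 0.094 F [-0.   1.  -0.4] shift [-0.2 -1.8  0.6] turn -0.6
{'fov_y': 65.40250997303448, 'cx': 256.41511569941275, 'cy': 199.87746483669972, 'dist_coeffs': array([-0.03203537,  0.        ,  0.        ,  0.        ,  0.        ]), 'R': array([[-7.53409103e-01,  6.57551391e-01,  9.44289464e-04],
       [ 6.36932777e-01,  7.29426403e-01,  2.49507035e-01],
       [ 1.63374908e-01,  1.88582320e-01, -9.68372525e-01]]), 't': array([ 0.06194558, -0.61189152,  0.15102717])}
```

View pics/w0.png

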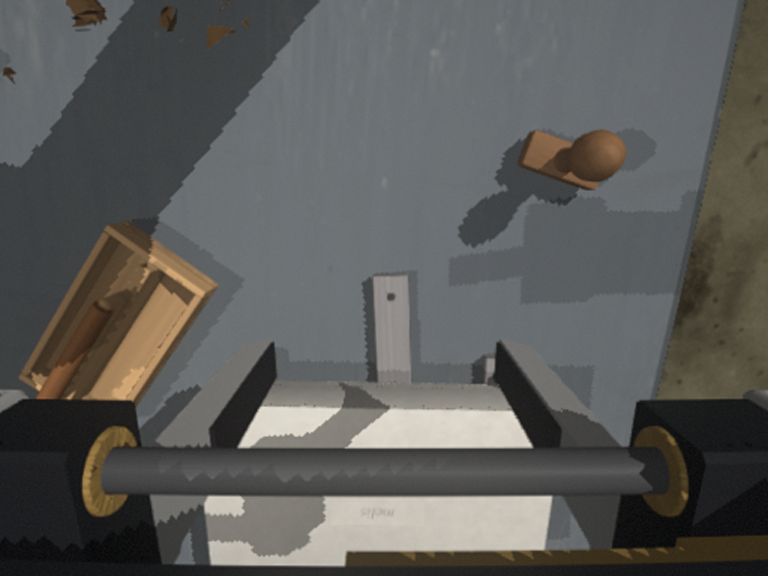

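The wrist view shows the bar's end at (391,275) and its root under the carton at (395,382). The stamp is at upper right and the tray at left. Next I refine the bar pose.

```bash
python3 -c "
from h import *
m=camera_model('wrist')
b=world(m,np.array([(375,276),(408.5,275),(379,381),(411.5,381)])/1.5,.01)
e=(b[0]+b[1])/2;d=(b[2]+b[3])/2-e;L=np.hypot(*d[:2]);d/=L
a=np.degrees(np.arctan2(d[1],d[0]));print(b,e,a,L)
s=world(m,np.array([(521,165),(537,131),(597,189)])/1.5,.01);print('stamp',s)
g=e+.022*d;go(g[0],g[1],.003,a+90)"
```

```text
[[0.4540682  0.41833878 0.01      ]
 [0.43703076 0.43231061 0.01      ]
 [0.50148678 0.47635327 0.01      ]
 [0.48434509 0.49132195 0.01      ]] [0.44554948 0.42532469 0.01      ] 51.00968290017113 0.07528175478359632
stamp [[0.33907145 0.42517402 0.01      ]
 [0.31945928 0.41555769 0.01      ]
 [0.31117097 0.46842307 0.01      ]]
t 1.12 tcp [0.4585 0.4333 0.1205] yaw 138.9 gap 0.0942 F [-0.7  0.4  0.4] shift [117.5  -7.6   5.2] turn -2.1
```

>>> play_rows(
  rows=[
    [[25, -8, 5], -1.5],
    [[50, -8, 5], -1.5],
    [[75, -8, 5], -1.5],
    [[95, -8, 5], -1.5],
    [[105, -8, 5], -1.5],
  ],
  hand=-0.3,
)

```text
clock: 1.53
tcp_pos: [0.4571, 0.4433, 0.0135]
ee_rot: [-0.665, 0.239, 0.667, 0.237]
contact_force: [-0.3, -0.0, -0.6]
finger_gap: 0.0646
```

>>> play_rows(
  rows=[
    [[6, 0, 0], 0],
    [[12, 0, 0], 0],
    [[12, 0, 0], 0],
  ],
)

```text
clock: 1.78
tcp_pos: [0.4595, 0.4437, 0.0042]
ee_rot: [0.666, -0.238, -0.666, -0.239]
contact_force: [-0.1, -1.1, -0.3]
finger_gap: 0.0613
```

```bash
python3 -c "
from h import *
go(.46,.4424,.003,141)"
```

```text
t 1.78 tcp [0.4595 0.4437 0.0042] yaw 140.6 gap 0.0613 F [-0.1 -1.1 -0.3] shift [ 1.2  0.7 -1.2] turn -0.4
```

>>> play_rows(
  rows=[
    [[1, 0, 0], 0],
    [[1, 0, 0], 0],
    [[1, 0, 0], 0],
    [[1, 0, 0], 0],
    [[1, 0, 0], 0],
  ],
  hand=1,
)

```text
clock: 2.2
tcp_pos: [0.46, 0.4435, 0.0037]
ee_rot: [0.666, -0.238, -0.665, -0.239]
contact_force: [0.7, 0.8, 0.5]
finger_gap: 0.0312
```

>>> play_rows(
  rows=[
    [[0, 0, 0], 0],
    [[0, 0, 0], 0],
    [[0, 0, 0], 0],
    [[0, 0, 0], 0],
  ],
)

```text
clock: 2.53
tcp_pos: [0.4602, 0.4433, 0.0036]
ee_rot: [0.666, -0.239, -0.665, -0.239]
contact_force: [0.4, -1.9, 2.5]
finger_gap: 0.0233
```

>>> play_rows(
  rows=[
    [[0, 3, 0], 0],
    [[0, 7, 0], 0],
    [[0, 12, 0], 0],
    [[0, 18, 0], 0],
    [[0, 24, 0], 0],
  ],
)

```text
clock: 2.95
tcp_pos: [0.4445, 0.4249, 0.0036]
ee_rot: [0.666, -0.238, -0.665, -0.239]
contact_force: [3.2, 3.0, 2.4]
finger_gap: 0.0239
```

```bash
python3 -c "
from h import *
go(.46,.4424,.003,141)
m=camera_model('top');print(pix(m,[.4447,.4239,.01]),pix(m,[.38,.35,.01]))
snap('top','top2.png',(120,105,350,275),3.47)"
```

```text
t 2.95 tcp [0.4445 0.4249 0.0036] yaw 140.6 gap 0.0239 F [3.2 3.  2.4] shift [  0.6 -23.4  -0.9] turn -0.4
[[221.42719302 218.65884247]] [[250.26402169 243.74839625]]
```

View pics/top2.png

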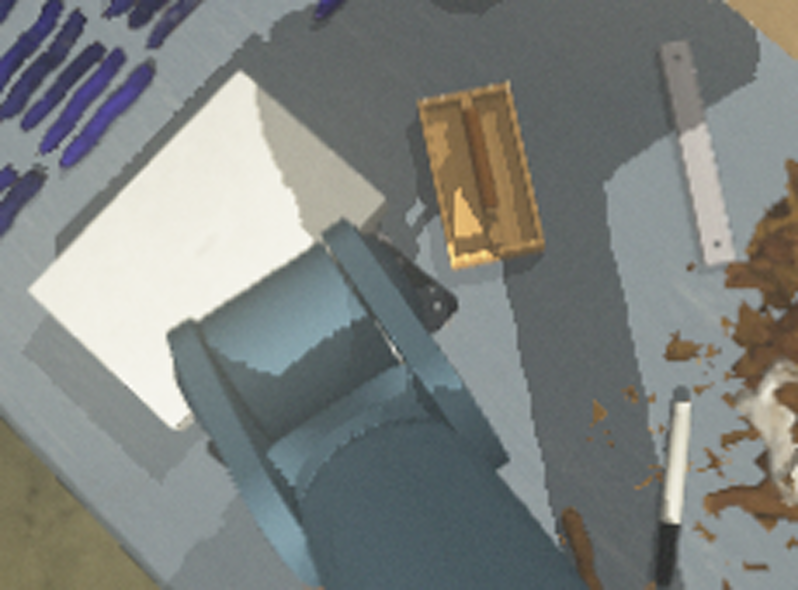

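The carton corners are unchanged at (240,70), (385,198) and (30,290), the bar is moving, and the pull is about 4 N. I'll keep drawing it out.

>>> play_rows(
  rows=[
    [[0, 7, 0], 0],
    [[0, 14, 0], 0],
    [[0, 21, 0], 0],
    [[0, 28, 0], 0],
    [[0, 35, 0], 0],
  ],
)

```text
clock: 3.42
tcp_pos: [0.4222, 0.3975, 0.0036]
ee_rot: [0.666, -0.238, -0.665, -0.239]
contact_force: [3.3, 4.1, 3.8]
finger_gap: 0.0235
```

>>> play_rows(
  rows=[
    [[0, 7, 0], 0],
    [[0, 14, 0], 0],
    [[0, 21, 0], 0],
    [[0, 28, 0], 0],
    [[0, 35, 0], 0],
  ],
)

```text
clock: 3.83
tcp_pos: [0.4, 0.3705, 0.0036]
ee_rot: [0.666, -0.238, -0.665, -0.239]
contact_force: [3.7, 4.0, 4.9]
finger_gap: 0.0233
```

>>> play_rows(
  rows=[
    [[0, 7, 0], 0],
    [[0, 14, 0], 0],
    [[0, 21, 0], 0],
    [[0, 28, 0], 0],
    [[0, 35, 0], 0],
  ],
)

```text
clock: 4.25
tcp_pos: [0.3777, 0.3435, 0.0035]
ee_rot: [0.666, -0.238, -0.665, -0.239]
contact_force: [4.1, 4.1, 5.4]
finger_gap: 0.024
```

```bash
python3 -c "
from h import *
go(.46,.4424,.003,141)"
```

```text
t 4.25 tcp [0.3777 0.3435 0.0035] yaw 140.6 gap 0.024 F [4.1 4.1 5.4] shift [   0.7 -128.7   -0.7] turn -0.4
```

>>> play_rows(
  rows=[
    [[0, 0, 0], 0],
    [[0, 0, 0], 0],
    [[0, 0, 0], 0],
    [[0, 0, 0], 0],
    [[0, 0, 0], 0],
  ],
  hand=0,
)

```text
clock: 4.67
tcp_pos: [0.3769, 0.3432, 0.0024]
ee_rot: [-0.665, 0.239, 0.666, 0.238]
contact_force: [-0.1, -0.1, 0.3]
finger_gap: 0.0465
```

>>> play_rows(
  rows=[
    [[0, 0, 0], 0],
    [[-10, 0, 0], 0],
    [[-40, -10, 0], 0],
    [[-75, -25, 0], 0],
    [[-105, -50, 0], 0],
  ],
)

```text
clock: 5.08
tcp_pos: [0.4088, 0.382, 0.1101]
ee_rot: [-0.665, 0.239, 0.666, 0.238]
contact_force: [0.8, 0.8, 0.0]
finger_gap: 0.0469
```

>>> play_rows(
  rows=[
    [[0, 0, 0], 0],
    [[0, 0, 0], 0],
  ],
)

```text
clock: 5.25
tcp_pos: [0.4115, 0.3838, 0.1112]
ee_rot: [0.667, -0.237, -0.664, -0.24]
contact_force: [-0.5, -0.1, -0.8]
finger_gap: 0.0466
```

```bash
python3 -c "
from h import *
go(.421,.396,.003,141)
m=snap('wrist','w1.png',None,1.5);snap('top','top3.png',(120,105,350,275),3.47)"
```

```text
t 5.25 tcp [0.4115 0.3838 0.1112] yaw 140.6 gap 0.0466 F [-0.5 -0.1 -0.8] shift [108.3 -14.9   0.6] turn -0.4
```

View pics/w1.png

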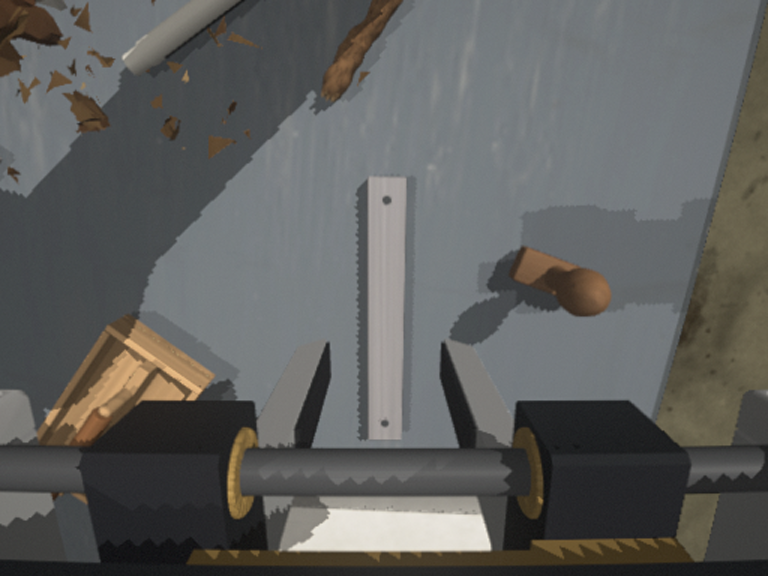

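The bar is out and free: its ends are at (387,177) and (385,439), clear of the carton.

```bash
python3 -c "
from h import *
m=camera_model('wrist')
b=world(m,np.array([(368.5,177),(406,177),(368,439),(401,439)])/1.5,.01)
d=b[2]+b[3]-b[0]-b[1];a=np.degrees(np.arctan2(d[1],d[0]));c=b.mean(0);print(c,a,np.linalg.norm(d)/2, np.linalg.norm(c[:2]-[.5495,.5247]))
go(c[0],c[1],.003,a+90)"
```

```text
[0.41492215 0.39028651 0.01      ] 50.025637872315066 0.1753613138409157 0.19020564211568466
t 5.35 tcp [0.4086 0.3818 0.1074] yaw 140.6 gap 0.0465 F [ 0.2 -0.1 -0.2] shift [104.4 -10.8   0.5] turn 0.5
```

>>> play_rows(
  rows=[
    [[35, -11, 0], 0.5],
    [[70, -11, 0], 0.5],
    [[92, -11, 0], 0.5],
    [[104, -11, 0], 0.5],
    [[104, -11, 0], 0.5],
  ],
)

```text
clock: 5.77
tcp_pos: [0.4141, 0.3891, 0.0017]
ee_rot: [-0.663, 0.244, 0.666, 0.24]
contact_force: [-0.3, 0.2, 0.5]
finger_gap: 0.0469
```

>>> play_rows(
  rows=[
    [[0, 0, 0], 0],
    [[0, 0, 0], 0],
    [[0, 0, 0], 0],
    [[0, 0, 0], 0],
    [[0, 0, 0], 0],
  ],
  hand=1,
)

```text
clock: 6.18
tcp_pos: [0.4165, 0.3908, 0.0043]
ee_rot: [0.665, -0.242, -0.665, -0.242]
contact_force: [0.6, -0.4, 0.3]
finger_gap: 0.0231
```

>>> play_rows(
  rows=[
    [[0, 0, 0], 0],
    [[0, 0, 0], 0],
    [[-10, 0, 0], 0],
    [[-25, 0, 0], 0],
    [[-45, 0, 0], 0],
  ],
)

```text
clock: 6.6
tcp_pos: [0.4148, 0.3899, 0.0481]
ee_rot: [-0.664, 0.243, 0.666, 0.24]
contact_force: [-0.0, -0.6, -2.8]
finger_gap: 0.0234
```

>>> play_rows(
  rows=[
    [[-20, 0, 0], 0],
    [[-40, 0, 0], 0],
    [[-60, 0, 0], 0],
    [[-60, 0, 0], 0],
  ],
)

```text
clock: 6.93
tcp_pos: [0.4187, 0.3924, 0.1137]
ee_rot: [0.666, -0.239, -0.663, -0.244]
contact_force: [1.0, 0.7, -1.3]
finger_gap: 0.0229
```

```bash
python3 -c "
from h import *
go(.619,.237,.11,98.6)"
```

```text
t 6.93 tcp [0.4187 0.3924 0.1137] yaw 140.1 gap 0.0229 F [ 1.   0.7 -1.3] shift [   4.4   -9.3 -253.3] turn 41.5
```

>>> play_rows(
  rows=[
    [[0, -1, -20], 3],
    [[0, -2, -50], 8],
    [[0, -4, -85], 14],
    [[0, -5, -120], 20],
    [[0, -6, -155], 26],
  ],
)

```text
clock: 7.35
tcp_pos: [0.5392, 0.2947, 0.1076]
ee_rot: [-0.592, 0.387, 0.593, 0.386]
contact_force: [0.2, 0.6, -3.8]
finger_gap: 0.0238
```

```bash
python3 -c "
from h import *
go(.619,.237,.11,98.6)"
```

```text
t 7.35 tcp [0.5392 0.2947 0.1076] yaw 113.8 gap 0.0238 F [ 0.2  0.6 -3.8] shift [ -2.5 -49.7 -85. ] turn 15.2
```

>>> play_rows(
  rows=[
    [[0, -15, -25], 5],
    [[0, -30, -50], 10],
    [[0, -42, -72], 15],
    [[0, -49, -84], 15],
    [[0, -49, -84], 15],
  ],
)

```text
clock: 7.77
tcp_pos: [0.6195, 0.2372, 0.1079]
ee_rot: [-0.538, 0.459, 0.538, 0.459]
contact_force: [-0.5, 0.4, -2.7]
finger_gap: 0.0235
```

>>> play_rows(
  rows=[
    [[0, 0, 0], 0],
    [[0, 0, 0], 0],
  ],
)

```text
clock: 7.93
tcp_pos: [0.6167, 0.2399, 0.1082]
ee_rot: [-0.538, 0.459, 0.539, 0.458]
contact_force: [-0.3, -0.0, -2.9]
finger_gap: 0.0231
```

```bash
python3 -c "
from h import *
go(.619,.237,.003,98.6)
m=snap('wrist','w2.png',None,1.5)"
```

```text
t 7.93 tcp [0.6167 0.2399 0.1082] yaw 99.2 gap 0.0231 F [-0.3 -0.  -2.9] shift [105.2  -2.   -3.3] turn 0.6
```

View pics/w2.png

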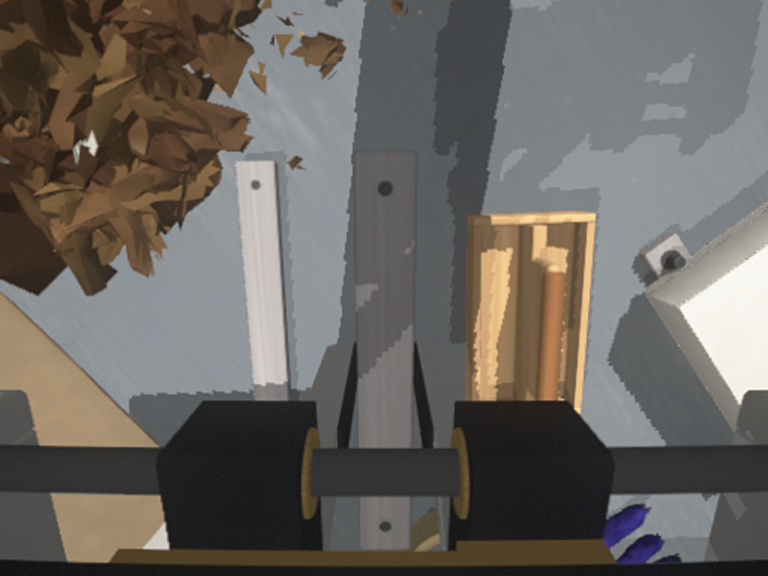

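The held bar's end is at (386,152) and the lone bar's end is at (256,161), with edges running to (253,390) and (288,390). The tray is to the right, clear of the landing place.

```bash
python3 -c "
from h import *
m=camera_model('wrist')
l=world(m,np.array([(236.5,162),(275,160.5),(253,390),(288.5,390)])/1.5,.01);e=(l[0]+l[1])/2;d=(l[2]+l[3])/2-e;d/=np.linalg.norm(d)
a=np.degrees(np.arctan2(d[1],d[0]));c=e+.09*d;print('lone',e,a,c)
h=world(m,np.array([(355.5,152),(415.5,152),(359,548),(410,548)])/1.5,.108+.006);he=(h[0]+h[1])/2;hd=(h[2]+h[3])/2-he;print('held',he,np.degrees(np.arctan2(hd[1],hd[0])),np.linalg.norm(hd),h.mean(0))
t=world(m,np.array([(467,215),(597,213)])/1.5,.024);print('tray',t)
n=np.array([-d[1],d[0]]);g=c[:2]+.077*n;print(g);go(g[0],g[1],.003,a+90)"
```

```text
lone [0.54405428 0.150398   0.01      ] 9.055996520225921 [0.63293243 0.16456398 0.01      ]
held [0.53363919 0.22666666 0.114     ] 9.064369171209117 0.17728186533723023 [0.62117318 0.24063151 0.114     ]
tray [[0.55454072 0.27813871 0.024     ]
 [0.54097393 0.35292243 0.024     ]]
[0.62081265 0.24060417]
t 7.98 tcp [0.6167 0.2402 0.1085] yaw 99.2 gap 0.0236 F [-0.5 -0.1 -3.3] shift [105.5  -4.3  -0.3] turn 0.1
```

>>> play_rows(
  rows=[
    [[30, 0, 0], 0],
    [[60, 0, 0], 0],
    [[80, 0, 0], 0],
    [[92, 0, 0], 0],
    [[99, 0, 0], 0],
  ],
)

```text
clock: 8.4
tcp_pos: [0.6161, 0.2398, 0.0081]
ee_rot: [-0.538, 0.459, 0.539, 0.458]
contact_force: [-0.6, -0.6, -3.7]
finger_gap: 0.0237
```

>>> play_rows(
  rows=[
    [[3, 0, 0], 0],
    [[5, 0, 0], 0],
    [[5.5, 0, 0], 0],
    [[5.5, 0, 0], 0],
  ],
)

```text
clock: 8.73
tcp_pos: [0.6192, 0.2395, 0.006]
ee_rot: [0.538, -0.458, -0.537, -0.46]
contact_force: [-0.4, 0.0, -3.2]
finger_gap: 0.023
```

>>> play_rows(
  rows=[
    [[0, 0, 0], 0],
    [[0, 0, 0], 0],
    [[0, 0, 0], 0],
    [[0, 0, 0], 0],
    [[0, 0, 0], 0],
  ],
  hand=0.15,
)

```text
clock: 9.15
tcp_pos: [0.6186, 0.2392, 0.0052]
ee_rot: [0.538, -0.459, -0.538, -0.459]
contact_force: [-0.1, -0.7, 0.0]
finger_gap: 0.0396
```

```bash
python3 -c "
from h import *
go(.62,.24,.15,99)"
```

```text
t 9.15 tcp [0.6186 0.2392 0.0052] yaw 99.1 gap 0.0396 F [-0.1 -0.7  0. ] shift [-144.8   -1.6    0.5] turn 0.1
```

>>> play_rows(
  rows=[
    [[-15, 0, 0], 0],
    [[-50, 0, 0], 0],
    [[-90, 0, 0], 0],
    [[-130, 0, 0], 0],
    [[-155, 0, 0], 0],
  ],
)

```text
clock: 9.57
tcp_pos: [0.62, 0.2396, 0.166]
ee_rot: [0.539, -0.457, -0.536, -0.461]
contact_force: [0.3, -0.8, 0.5]
finger_gap: 0.0397
```

>>> play_rows(
  rows=[
    [[0, 0, 30], -1],
    [[0, 3, 60], -2],
    [[0, 5, 87], -2],
    [[0, 5, 87], -2],
    [[0, 5, 87], -2],
  ],
  hand=-0.3,
)

```text
clock: 9.98
tcp_pos: [0.5993, 0.3254, 0.1608]
ee_rot: [0.547, -0.449, -0.546, -0.449]
contact_force: [-0.4, -0.2, 0.1]
finger_gap: 0.0608
```

```bash
python3 -c "
from h import *
go(.6105,.327,.037,100.6)
m=snap('wrist','w3.png',None,1.5)"
```

```text
t 9.98 tcp [0.5993 0.3254 0.1608] yaw 101.2 gap 0.0608 F [-0.4 -0.2  0.1] shift [123.8 -11.2  -0.6] turn 0.6
```

View pics/w3.png

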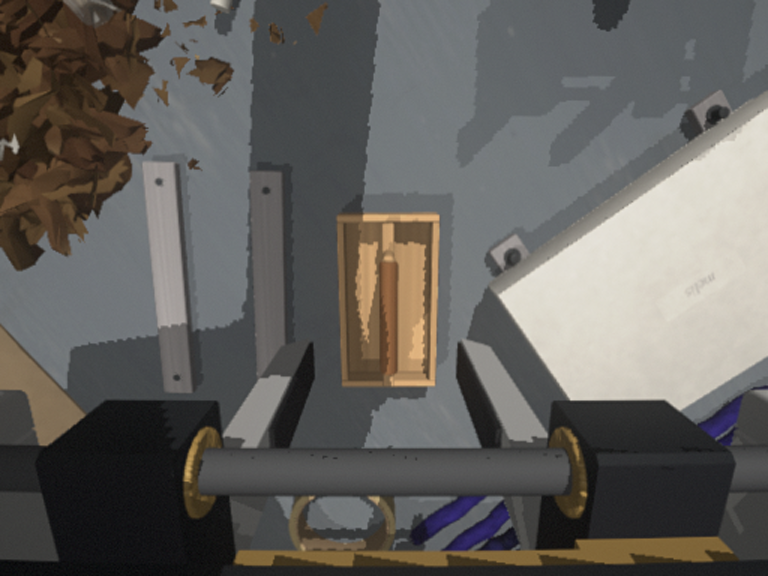

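Both bars lie side by side with ends at (160,162) and (266,171). The tray rim corners are (337,215), (440,214), (437,386) and (342,386), with the rail at column 389.

```bash
python3 -c "
from h import *
np.set_printoptions(precision=4,suppress=True)
m=camera_model('wrist');W=lambda p,z:world(m,np.array(p)/1.5,z)
an=lambda d:np.degrees(np.arctan2(d[1],d[0]))
t=W([(337,215),(440,214),(342,386),(437,386)],.024);print('tray',t.mean(0),an(t[2]+t[3]-t[0]-t[1]))
r=W([(389,258),(389.5,380)],.064);print('rail',r,an(r[1]-r[0]))
l=W([(144,162),(177.5,162),(165.5,391),(192.5,390)],.01);la=an(l[2]+l[3]-l[0]-l[1]);print('lone',l.mean(0),la)
b=W([(251,171),(282,170),(257,345),(286.5,345)],.01);e=(b[0]+b[1])/2;d=(b[2]+b[3])/2-e;d/=np.linalg.norm(d);c=e+.09*d;print('mid',c,an(d))
q=np.radians(la);u=np.array([np.cos(q),np.sin(q)]);D=c[:2]-l.mean(0)[:2];print('rel',D@u,D@[-u[1],u[0]])
print('target',(c+l.mean(0))/2)
g=t.mean(0);go(g[0],g[1],.037,an(t[2]+t[3]-t[0]-t[1])+90)"
```

```text
tray [0.6115 0.3296 0.024 ] 11.574023551647828
rail [[0.5717 0.3213 0.064 ]
 [0.652  0.3376 0.064 ]] 11.480569951455616
lone [0.6311 0.1645 0.01  ] 8.771374795182203
mid [0.6243 0.2404 0.01  ] 9.176347058028547
rel 0.004800152576980231 0.07602614543955298
target [0.6277 0.2025 0.01  ]
t 10.03 tcp [0.5996 0.3244 0.1605] yaw 101.1 gap 0.0605 F [-0.2 -0.3 -0.2] shift [123.5 -12.7   2.9] turn -0.5
```

>>> play_rows(
  rows=[
    [[30, -13, 3], -0.5],
    [[65, -13, 3], -0.5],
    [[95, -13, 3], -0.5],
    [[115, -13, 3], -0.5],
    [[123, -13, 3], -0.5],
  ],
)

```text
clock: 10.45
tcp_pos: [0.6097, 0.3274, 0.0325]
ee_rot: [-0.546, 0.45, 0.549, 0.446]
contact_force: [-0.8, 0.1, -0.6]
finger_gap: 0.061
```

>>> play_rows(
  rows=[
    [[0, 0, 0], 0],
    [[0, 0, 0], 0],
    [[0, 0, 0], 0],
    [[0, 0, 0], 0],
    [[0, 0, 0], 0],
  ],
  hand=1,
)

```text
clock: 10.87
tcp_pos: [0.6129, 0.3301, 0.0387]
ee_rot: [0.548, -0.446, -0.547, -0.448]
contact_force: [-0.5, -0.4, 0.5]
finger_gap: 0.0311
```

>>> play_rows(
  rows=[
    [[0, 0, 0], 0],
    [[0, 0, 0], 0],
    [[0, 0, 0], 0],
    [[0, 0, 0], 0],
  ],
)

```text
clock: 11.2
tcp_pos: [0.6118, 0.33, 0.0369]
ee_rot: [0.548, -0.447, -0.548, -0.447]
contact_force: [0.3, 0.5, 1.0]
finger_gap: 0.0111
```

```bash
python3 -c "
from h import *
go(.628,.2025,.05,9)"
```

```text
t 11.2 tcp [0.6118 0.33   0.0369] yaw 101.6 gap 0.0111 F [0.3 0.5 1. ] shift [ -13.1    9.7 -128.2] turn 92.6
```

>>> play_rows(
  rows=[
    [[0, 0, 0], 0],
    [[-10, 0, 0], 0],
    [[-30, 0, 0], 0],
    [[-50, 0, 0], 0],
    [[-60, 0, 0], 0],
  ],
)

```text
clock: 11.62
tcp_pos: [0.6127, 0.33, 0.0993]
ee_rot: [0.548, -0.446, -0.547, -0.448]
contact_force: [0.3, -0.3, -0.8]
finger_gap: 0.0113
```

>>> play_rows(
  rows=[
    [[0, 2, -15], 4],
    [[0, 4, -45], 11],
    [[0, 7, -80], 18],
    [[0, 9, -112], 25],
    [[0, 10, -128], 31],
  ],
)

```text
clock: 12.03
tcp_pos: [0.6275, 0.199, 0.0964]
ee_rot: [-0.406, 0.579, 0.406, 0.578]
contact_force: [0.4, 0.4, -2.2]
finger_gap: 0.0111
```

>>> play_rows(
  rows=[
    [[0, 0, 0], 6],
    [[0, 0, 0], 13],
    [[0, 0, 0], 20],
    [[0, 0, 0], 26],
    [[0, 0, 0], 31],
  ],
)

```text
clock: 12.45
tcp_pos: [0.6272, 0.2021, 0.0964]
ee_rot: [-0.238, 0.666, 0.238, 0.666]
contact_force: [-0.5, 0.0, -2.0]
finger_gap: 0.011
```

>>> play_rows(
  rows=[
    [[0, 0, 0], 6],
    [[0, 0, 0], 13],
    [[0, 0, 0], 20],
    [[0, 0, 0], 26],
    [[0, 0, 0], 30.5],
  ],
)

```text
clock: 12.87
tcp_pos: [0.6272, 0.2022, 0.0963]
ee_rot: [-0.054, 0.705, 0.054, 0.705]
contact_force: [-0.1, -0.3, -2.9]
finger_gap: 0.011
```

```bash
python3 -c "
from h import *
go(.628,.2025,.047,9)
snap('wrist','w4.png',None,1.5)"
```

```text
t 12.87 tcp [0.6272 0.2022 0.0963] yaw 8.8 gap 0.011 F [-0.1 -0.3 -2.9] shift [49.3  0.2  0.9] turn -0.2
```

View pics/w4.png

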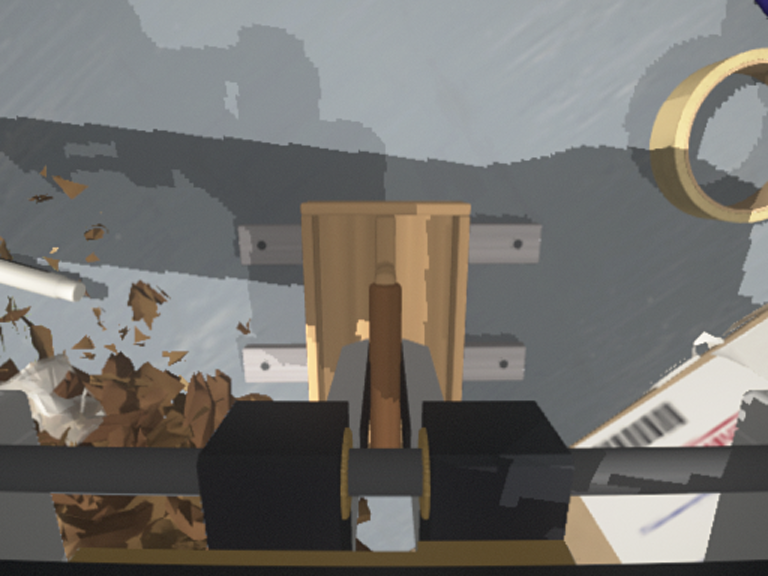

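The tray is held crosswise and centred over both bars. I'll lower it 49 mm and release.

>>> play_rows(
  rows=[
    [[15, 0, 0], 0],
    [[30, 0, 0], 0],
    [[40, 0, 0], 0],
    [[45, 0, 0], 0],
    [[47, 0, 0], 0],
  ],
)

```text
clock: 13.33
tcp_pos: [0.6259, 0.2021, 0.047]
ee_rot: [-0.056, 0.706, 0.056, 0.703]
contact_force: [0.3, 0.5, -2.8]
finger_gap: 0.0112
```

>>> play_rows(
  rows=[
    [[1, 0, 0], 0],
    [[2, 0, 0], 0],
    [[2.5, 0, 0], 0],
    [[2.5, 0, 0], 0],
  ],
)

```text
clock: 13.67
tcp_pos: [0.628, 0.2024, 0.0477]
ee_rot: [-0.056, 0.705, 0.056, 0.705]
contact_force: [-0.3, 0.4, -1.5]
finger_gap: 0.0111
```

```bash
python3 -c "
from h import *
go(.628,.2025,.047,9)"
```

```text
t 13.67 tcp [0.628  0.2024 0.0477] yaw 9.1 gap 0.0111 F [-0.3  0.4 -1.5] shift [0.7 0.1 0. ] turn 0.1
```

Contact is starting, with the load down from 2.8 N to 1.5 N. Releasing and rising.

>>> play_rows(
  rows=[
    [[0.5, 0, 0], 0],
    [[0.5, 0, 0], 0],
    [[0.5, 0, 0], 0],
    [[0.5, 0, 0], 0],
    [[0.5, 0, 0], 0],
  ],
  hand=0,
)

```text
clock: 14.08
tcp_pos: [0.6279, 0.2024, 0.0471]
ee_rot: [-0.056, 0.705, 0.056, 0.705]
contact_force: [-0.0, -0.0, 0.1]
finger_gap: 0.0408
```

>>> play_rows(
  rows=[
    [[0, 0, 0], 0],
    [[-15, 0, 0], 0],
    [[-45, 0, 0], 0],
    [[-85, 0, 0], 0],
    [[-125, 0, 0], 0],
  ],
)

```text
clock: 14.5
tcp_pos: [0.6268, 0.2022, 0.1733]
ee_rot: [-0.056, 0.705, 0.056, 0.704]
contact_force: [0.4, -0.1, 0.3]
finger_gap: 0.047
```

>>> play_rows(
  rows=[
    [[0, -40, 0], 0],
    [[0, -80, 0], 0],
    [[0, -110, 0], 0],
    [[0, -110, 0], 0],
    [[0, -110, 0], 0],
  ],
)

```text
clock: 14.92
tcp_pos: [0.6453, 0.0925, 0.1729]
ee_rot: [-0.055, 0.705, 0.055, 0.705]
contact_force: [-0.5, 0.8, -0.4]
finger_gap: 0.0468
```

```bash
python3 -c "
from h import *
go(.628,.2025,.047,9)
snap('wrist','w5.png',None,1.5)
snap('top','top5.png',(120,105,350,275),3.47)"
```

```text
t 14.92 tcp [0.6453 0.0925 0.1729] yaw 8.9 gap 0.0468 F [-0.5  0.8 -0.4] shift [125.9 111.4  -0.2] turn -0.1
```

View pics/w5.png

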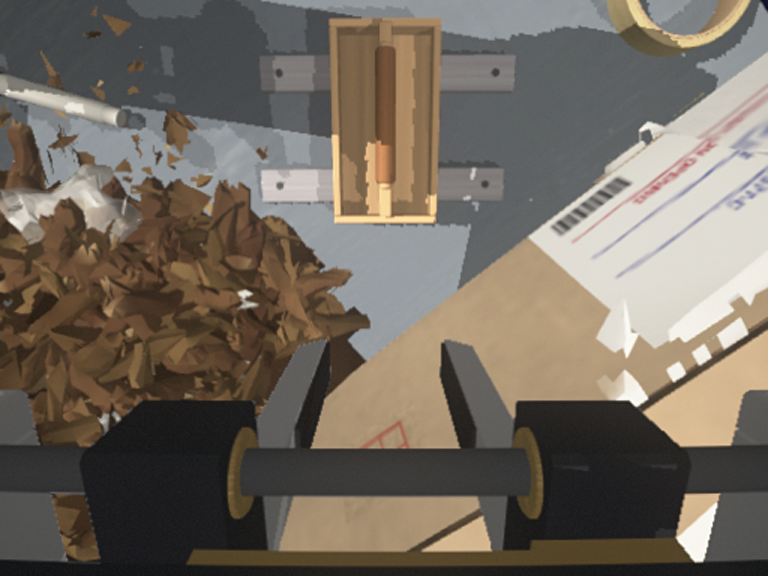

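View pics/top5.png

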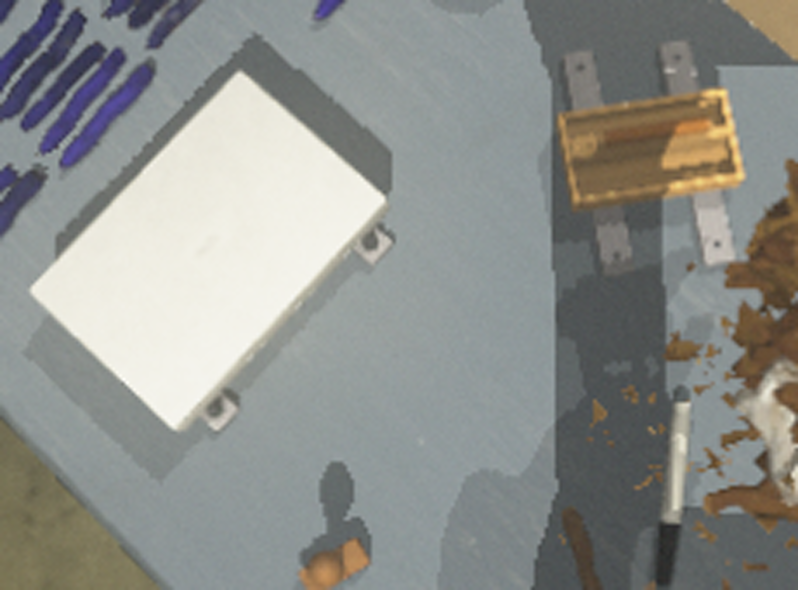

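The tray sits crosswise on both bars, and the carton, stamp and marker are at their original pixels. The gripper ended up near the cardboard box, so I'll move back to the open space above the tray before handing in.

>>> play_rows(
  rows=[
    [[-10, 20, 0], 0],
    [[-25, 50, 0], 0],
    [[-40, 80, 0], 0],
    [[-50, 100, 0], 0],
    [[-50, 100, 0], 0],
  ],
)

```text
clock: 15.43
tcp_pos: [0.6291, 0.1978, 0.225]
ee_rot: [-0.057, 0.703, 0.059, 0.706]
contact_force: [0.1, -0.2, -0.2]
finger_gap: 0.0468
```

>>> play_rows(
  rows=[
    [[0, 0, 0], 0],
    [[0, 0, 0], 0],
    [[0, 0, 0], 0],
    [[0, 0, 0], 0],
  ],
)

```text
clock: 15.77
tcp_pos: [0.6288, 0.1916, 0.2206]
ee_rot: [-0.055, 0.706, 0.055, 0.704]
contact_force: [-0.6, 0.0, -1.1]
finger_gap: 0.0472
```

```bash
python3 -c "
from h import *
go(.628,.2025,.2,9);print(sign_off())"
```

```text
t 15.77 tcp [0.6288 0.1916 0.2206] yaw 9.0 gap 0.0472 F [-0.6  0.  -1.1] shift [20.6 10.9  0.9] turn -0.0
the job is handed in; nothing more can be done
None
```

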